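# Hold a shelf rail against the sprung stop for screwing

## Robot

A 6-joint arm with a two-finger parallel gripper is mounted at the origin on the work surface. World frame = base frame: x ahead of the robot, y to its left, z up, the work surface at z = 0. Lengths are in mm, angles in degrees, forces in N, time in s.
With the tool pointing down it reaches from about 300 to 850 mm from the base axis. Payload 4.2 kg.
Tool frame: the origin (TCP) lies midway between the tips of the shut fingers; the grasp point (between the pads) lies 19 mm behind it; z points along the fingers, y is the line along which they close (so a half turn about z gives the same grasp; the last joint's range is limited). The gripper opens to 91 mm and grips with 3 to 60 N. Pads are 32 mm wide; open, the fingers measure 118 mm over their backs; the gripper's body (76 mm by 178 mm) begins 60 mm behind the grasp point.
Start: joints at [72.766, 18.312, 89.639, -0, 72.044, -1.146], TCP at [159.348, 552.496, 213.976] pointing down, gripper open.
Joint ranges: [-177.97, 177.97], [-48.28, 115.42], [12.27, 149.76], [-77.06, 257.06], [2.81, 150.46], [-146.56, 146.56]. Speed limits (degrees/s): [147.25, 147.25, 180, 180, 180, 180].

## Interface

Orientations are given as [roll, pitch, yaw] about the fixed x, y, z axes, in that order (R = Rz(yaw) Ry(pitch) Rx(roll)).
In Python, from workcell import env gives the robot as it stands.
- The arm moves only by the tool send_rows, never from a script. Its argument "steps" is a list that holds one entry, the list of rows, each a list of 5 numbers: the shift along the tool's x, y, z scaled (see below), then the turn about the tool's z scaled (see below), then the opening, from 0 (shut) to 1 (fully open). In form: [[[dx, dy, dz, yaw, fingers], ...]]. A call has 1 to 5 rows; each row shifts and turns the commanded pose from where the row before left it, along the tool's axes as they then stand; what a row does not reach is not made up. The controller multiplies each number of a shift by 0.04 m and each number of a turn by 0.12 rad. A row lasts 1/12 s, in which the tool goes at most 41.7 mm and 7.16 degrees, less where a joint would pass 70% of its speed; a pose out of reach is approached as far as the arm can. A call with a number of a shift or a turn outside -1 to 1 is refused whole. A call with a gripper value outside its range is refused whole. The fingers move at their own pace and stop on an object; "squeeze" is the grip in N (left out, the last holds). Time passes only in rows, so rows that do not move let the fingers close. It gives the time, the measured TCP pose, the force, the opening and the grip force at its end, in the units of the state.
- env.state(): the state, without advancing time (a new reading comes with each control period).
- env.grab_frame(name): name is "scene" or "top" or "wrist"; returns a dict with "pixels" (420x560x3 uint8, red, green, blue), "depth" (420x560 float32, mm along the optical axis (not along the pixel's ray), 0 where there is no reading), "intrinsics" (3x3 intrinsics, pixels), "cam_to_world" (4x4, takes a point from camera to world coordinates). Camera axes: x right, y down, z forward; pixel columns grow to the right and rows downward; lengths in mm; the calibration is good to about 2 mm. A picture is of the moment at which its call begins.
- env.job_done(): hands the job in; it is judged then, once.
The state is a dict: "time_s": time; "qpos": joint angles; "qvel": joint speeds; "effort": joint torques, N m; "ee_pos": TCP position; "ee_rot": TCP orientation; "force": force on the tool from outside, world axes, zero at the start; "torque": the same for the moment, N m; "gripper_width": finger opening in mm; "gripper_force": force on a finger pad.
Only numpy, scipy, OpenCV 4.12 (cv2) and the standard library are available. Lean on these libraries where they do the work, as an engineer would, in place of code of your own. Each camera call takes 0.05 s, during which the arm holds its last target. There are 200 camera calls.

## Task

Be my third hand while I screw this joint: pick up the dark wooden rail and lay it flat in the jig's channel, steel-plated end towards the sprung stop but still clear of it, then slide it along the channel and push the stop back until its white pointers stand in the green part of the scales, never letting them go into the red. Finish while still holding the rail there with the same steady push; do not let go. Leave the screw jar, glue bottle, screwdriver and tape measure where they are.

Things in the scene. Friction and masses are not known exactly. Their poses are not given: they have to be found in the camera images.
- rail: dark wooden rail 150 long (x) x 40 wide (y) x 40 high (z) mm, about 0.2 kg (varies), lying loose on the bench, z up. Its +x end is a full-face bright steel plate 4 mm thick; a small steel strap with two black holes lies on top near that end. Origin: centre of the underside
- rail_front (a point): centre of the outer face of the rail's steel end plate (rail frame: x +75 mm, z +20 mm)
- jig: fixed assembly jig: plywood bed 300 (x) x 136 (y) x 18 (z) mm, origin at the centre of its underside. A channel for the rail runs along its x axis (y = 0) to a sprung steel stop plate near the +x end, whose face stands at x +60 mm when free and is pushed back towards +x. Behind it a blue spring housing (x 126 to 148 mm, 76 wide, top at z 58 mm)
- channel (a point): middle of the channel's floor (jig frame: x -45, y 0, z +18 mm, the bed's top); axes as the jig's. The channel is 46 mm wide between two aluminium lips 8 wide and 8 high (mm), which run from x -150 to +55 mm in the jig frame; the -x end is open
- scale (a point): zero of the left (+y) scale, on its top (jig frame: x +65, y +52, z +39 mm). Coloured bands run from here towards +x, on a black block x +62 to +126, y +39 to +65 mm in the jig frame; a like scale stands at -y
- carriage (a joint): how far the sprung stop is pushed back, m: 0 free, 0.046 end of travel. The spring resists with 2 N plus 0.5 N per mm. Two white pointers, 3 mm wide, ride with the stop and their middles show the value on the scales: yellow 0 to 0.016, green 0.016 to 0.028 (10 to 16 N), yellow to 0.035, red beyond
- stop_face (a point): on the stop plate (10 x 44 x 42 mm, from 2 mm above the bed), middle of its face towards the rail (-x), 20 mm above the bed; moves with the stop; axes as the jig's
- screw_jar: bystander: closed jar with a red cap, 64 across, 90 high (mm), standing; origin centre of the underside
- glue: bystander: white glue bottle with an orange cap, 56 across, 150 high (mm), standing; origin centre of the underside
- screwdriver: bystander: screwdriver with a red handle lying on the bench along its x axis, about 200 mm long; origin under its middle
- tape: bystander: yellow tape measure, 56 x 50 x 34 mm, lying on the bench; origin centre of the underside
There are look-alikes about, which are no part of the job. Leave any pink or purple look-alike of the rail alone.

How it is judged:
By the outcome, as a careful person would: the job done as asked, in the order asked, and still so for the second after the job is handed in, while the arm keeps its last pose, push and grip.
It also fails if it takes over 48 s, if anything falls off the work surface, if the arm or the gripper's body presses on something with over 40 N, if the wrist force passes 120 N, or if a joint passes its speed limit or range.

## Working session

There is one attempt and no reset: what is moved stays moved. The work goes in short steps, Python scripts to look and compute and a tool call to move; the robot and the scene stay as the last step left them, time stands still between calls to the robot, and variables do not carry over. Pictures are saved under pics/ and viewed, at most 10 in all, crops included, and the job is handed in when it is done.

Besides the shell and the picture viewer there is one more tool, called after ">>>" by a JSON object that holds its "api" and its "payload", one argument or row to a line. send_rows: Moves the arm, as the interface text tells. Shifts and turns lie within -1 to 1; 1 stands for 0.04 m of shift or 0.12 rad of turn. Its arguments: {"type":"object","properties":{"steps":{"type":"array"},"squeeze":{"type":"number"}},"required":["steps"]}

```bash
mkdir -p pics
cat > h.py <<'E'
from workcell import env
import numpy as np, cv2
def grab(n,save=None):
    f=env.grab_frame(n)
    np.savez(f'{save or n}.npz',**f)
    if save: cv2.imwrite(f'pics/{save}.png',f['pixels'][:,:,::-1])
    return f
def pt(f,u,v,z=None):
    K=f['intrinsics'];T=f['cam_to_world']
    r=np.linalg.inv(K)@np.array([u,v,1.])
    if z is None:
        d=np.median(f['depth'][int(v)-1:int(v)+2,int(u)-1:int(u)+2]); return T[:3,:3]@(r*d)+T[:3,3]
    w=T[:3,:3]@r; return T[:3,3]+w*(z-T[2,3])/w[2]
def proj(f,p):
    T=np.linalg.inv(f['cam_to_world']);q=f['intrinsics']@(T[:3,:3]@np.array(p,float)+T[:3,3]);return q[:2]/q[2]
E
python3 - <<'E'
from h import *
a=grab('top','top0');b=grab('scene','scene0')
print(a['cam_to_world'],b['cam_to_world']);print(env.state())
E
```

```text
[[ 6.13116320e-03 -9.81458213e-01  1.91578141e-01  2.43191336e+02]
 [-9.99967598e-01 -7.01690369e-03 -3.94529992e-03 -7.38359193e+00]
 [ 5.21643238e-03 -1.91547744e-01 -9.81469434e-01  1.51504330e+03]
 [ 0.00000000e+00  0.00000000e+00  0.00000000e+00  1.00000000e+00]] [[ 3.49797311e-02  7.98678652e-01 -6.00740235e-01  1.24657647e+03]
 [ 9.99262566e-01 -3.74754584e-02  8.36149629e-03 -1.71312528e+01]
 [-1.58348671e-02 -6.00589711e-01 -7.99400560e-01  9.77630072e+02]
 [ 0.00000000e+00  0.00000000e+00  0.00000000e+00  1.00000000e+00]]
{'time_s': 0.1, 'qpos': array([ 7.27662404e+01,  1.83483927e+01,  8.96989801e+01, -2.48813985e-04,
        7.20429352e+01, -1.14563653e+00]), 'qvel': array([ 0.08878473, -0.0551628 , -0.09480339,  0.02297906,  0.06649959,
       -0.08487643]), 'effort': array([ 1.45244521e-03, -4.13334668e+01, -2.32509524e+01,  7.31719821e-02,
        4.22857446e-02, -5.08633059e-05]), 'ee_pos': array([159.20835843, 552.05950557, 213.2031422 ]), 'ee_rot': array([-1.79909705e+02, -1.56907342e-03,  1.63911953e+02]), 'force': array([-0.88265034, -0.77858233, -0.4484308 ]), 'torque': array([ 0.00011755, -0.01223861, -0.04363597]), 'gripper_force': 0.0, 'gripper_width': 91.10399952697347}
```

View pics/top0.png

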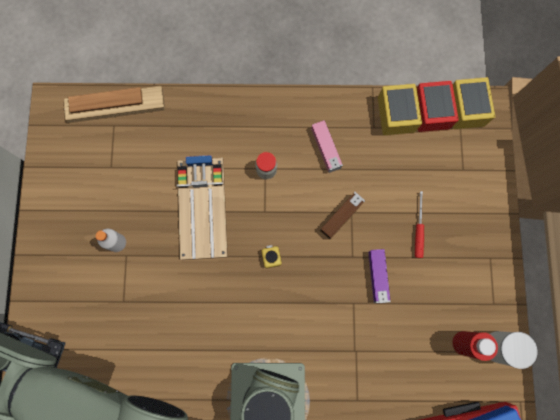

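View pics/scene0.png

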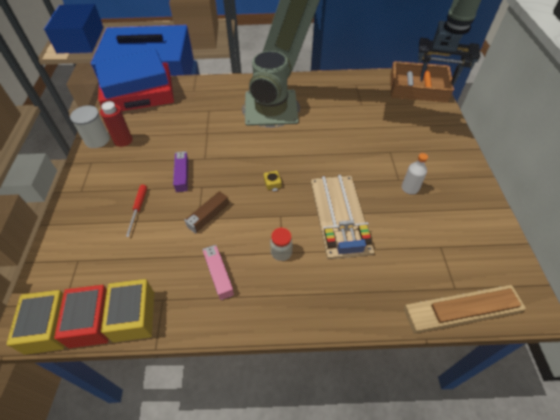

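The top view shows the dark rail at about (342,215), with its steel end at (357,199). The jig is at (203,208), with its blue housing end up (+x). The jar is at (266,165) and the tape at (271,257). I'll enlarge both to measure them.

Run:
```python
import cv2,numpy as np
im=cv2.imread('pics/top0.png')
a=cv2.resize(im[145:270,165:240],None,fx=4.7,fy=4.7,interpolation=cv2.INTER_CUBIC)  # 352x587
b=cv2.resize(im[180:250,305:375],None,fx=6,fy=6,interpolation=cv2.INTER_CUBIC) #420
c=np.zeros((590,780,3),np.uint8);c[:a.shape[0],:a.shape[1]]=a;c[:b.shape[0],358:358+b.shape[1]]=b
cv2.imwrite('pics/crop1.png',c)
```

```text
(no output)
```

View pics/crop1.png

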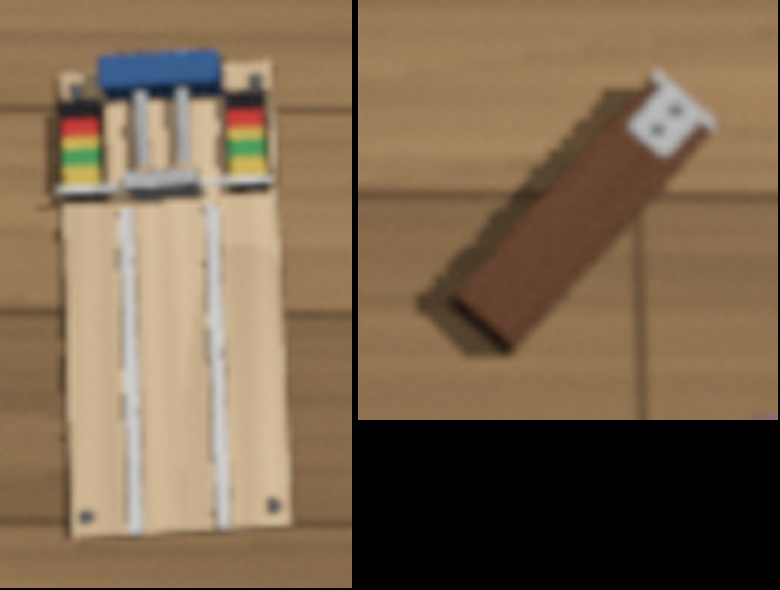

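The crop shows four rail top corners: rear at (460,293) and (513,343), front at (655,72) and (714,127). The lip centres run from (126,209) to (136,531) on the left and from (212,207) to (223,527) on the right.

```bash
cat >> h.py <<'E'
def load(n): return dict(np.load(f'{n}.npz'))
E
python3 - <<'E'
from h import *
f=load('top0')
R=[pt(f,305+(u-358+.5)/6-.5,180+(v+.5)/6-.5,40) for u,v in [(460,293),(513,343),(714,127),(655,72)]]
L=[pt(f,165+(u+.5)/4.7-.5,145+(v+.5)/4.7-.5,26) for u,v in [(126,209),(136,531),(212,207),(223,527)]]
R=np.array(R);L=np.array(L);print(R.round(1),L.round(1))
r=(R[0]+R[1])/2;fr=(R[2]+R[3])/2
print('rail',R.mean(0),np.linalg.norm(fr-r),np.linalg.norm(R[0]-R[1]),np.degrees(np.arctan2(*(fr-r)[1::-1])))
r=(L[1]+L[3])/2;fr=(L[0]+L[2])/2;d=(fr-r)/np.linalg.norm(fr-r)
print('jig',r+150*d,np.linalg.norm(fr-r),np.linalg.norm(L[0]-L[2]),np.degrees(np.arctan2(d[1],d[0])))
print('depth heights',[pt(f,*p).round(1) for p in [(342,215),(203,230),(266,162),(271,257)]])
E
```

```text
[[ 481.1 -154.4   40. ]
 [ 456.9 -179.6   40. ]
 [ 564.  -279.5   40. ]
 [ 591.4 -251.3   40. ]] [[598.8 229.2  26. ]
 [395.4 215.6  26. ]
 [600.5 174.9  26. ]
 [398.2 162.2  26. ]]
rail [ 523.3292414  -216.18910863   40.        ] 146.6442952516662 34.97794305757873 -42.14060719808305
jig [546.47033781 198.60106361  26.        ] 203.26564697173154 54.23113268301431 3.7131343568195176
depth heights [array([ 520.9, -214.2,   41. ]), array([477.8, 192.2,  16. ]), array([665.2,   8. ,  88.9]), array([397.7,  -8.3,  34. ])]
```

The rail centre is near (523,-216) with yaw -42°, and the jig origin is near (546.5,198.6) with yaw 3.7°. Sizes and heights agree with those given. Next I'll move over the rail at the current height.

>>> {"api": "send_rows", "payload": {
  "steps": [
    [[-0.67, -0.76, 0, 0, 1], [-0.67, -0.76, 0, 0, 1], [-0.67, -0.76, 0, 0, 1], [-0.67, -0.76, 0, 0, 1], [-0.67, -0.76, 0, 0, 1]]
  ]
}}

```text
time_s: 0.52
ee_pos: [246.1, 367.3, 213.5]
ee_rot: [-180.0, -0.0, 164.0]
force: [1.5, 0.6, 0.3]
gripper_width: 91.0
gripper_force: 0.0
```

>>> {"api": "send_rows", "payload": {
  "steps": [
    [[-0.67, -0.76, 0, 0, 1], [-0.67, -0.76, 0, 0, 1], [-0.67, -0.76, 0, 0, 1], [-0.67, -0.76, 0, 0, 1], [-0.67, -0.76, 0, 0, 1]]
  ]
}}

```text
time_s: 0.93
ee_pos: [332.7, 184.2, 213.9]
ee_rot: [180.0, 0.0, 163.9]
force: [1.3, 0.6, 0.1]
gripper_width: 91.3
gripper_force: 0.0
```

>>> {"api": "send_rows", "payload": {
  "steps": [
    [[-0.67, -0.76, 0, 0, 1], [-0.67, -0.76, 0, 0, 1], [-0.67, -0.76, 0, 0, 1], [-0.67, -0.76, 0, 0, 1], [-0.67, -0.76, 0, 0, 1]]
  ]
}}

```text
time_s: 1.35
ee_pos: [419.3, 0.9, 213.9]
ee_rot: [180.0, -0.0, 163.9]
force: [1.4, 1.1, -0.1]
gripper_width: 91.1
gripper_force: 0.0
```

>>> {"api": "send_rows", "payload": {
  "steps": [
    [[-0.67, -0.76, 0, 0, 1], [-0.67, -0.76, 0, 0, 1], [-0.67, -0.76, 0, 0, 1], [-0.67, -0.76, 0, 0, 1], [-0.67, -0.76, 0, 0, 1]]
  ]
}}

```text
time_s: 1.77
ee_pos: [506.0, -182.3, 213.5]
ee_rot: [180.0, -0.0, 163.9]
force: [1.7, 0.9, -0.0]
gripper_width: 91.1
gripper_force: 0.0
```

>>> {"api": "send_rows", "payload": {
  "steps": [
    [[0, 0, 0, 0.75, 1], [0, 0, 0, 0.75, 1], [0, 0, 0, 0.75, 1], [0, 0, 0, 0.75, 1], [0, 0, 0, 0.75, 1]]
  ]
}}

```text
time_s: 2.18
ee_pos: [505.6, -180.3, 213.3]
ee_rot: [-180.0, -0.1, 137.8]
force: [0.8, 0.5, 0.4]
gripper_width: 91.3
gripper_force: 0.0
```

Run:
```python
from h import *
f=grab('wrist','w1');s=env.state();print(s['ee_pos'],s['ee_rot'],s['force'])
for p in [(481,-154,40),(457,-180,40),(564,-280,40),(591,-251,40)]: print(proj(f,p))
```

```text
[ 505.58230115 -180.20270281  213.3829399 ] [-1.79985933e+02 -6.85021067e-02  1.37699236e+02] [ 0.04034515  0.22130217 -0.00438793]
[279.45515399 157.24667316]
[245.31670248 156.89501969]
[246.50229878 283.69423925]
[280.62278053 284.13478889]
```

View pics/w1.png

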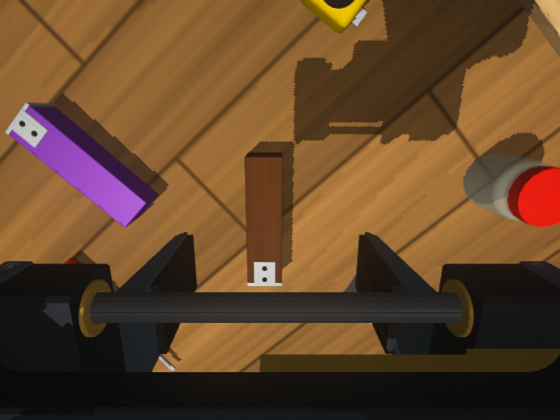

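In the wrist view the rail's top corners are about (246,158), (282.5,158), (282.5,285) and (248,285), and it is well aligned with the fingers.

Run:
```python
from h import *
f=load('w1');s=env.state()
R=np.array([pt(f,*p,40) for p in [(282.5,158),(246,158),(247.8,285),(282.3,285)]])
r=(R[0]+R[1])/2;fr=(R[2]+R[3])/2;c=R.mean(0)
print(R,c,np.linalg.norm(fr-r),np.linalg.norm(R[0]-R[1]),np.degrees(np.arctan2(*(fr-r)[1::-1])))
y=np.radians(137.8);d=c-s['ee_pos'];print('tool dx,dy',(d[0]*np.cos(y)+d[1]*np.sin(y))/40,(d[0]*np.sin(y)-d[1]*np.cos(y))/40)
print(pt(f,265,220))
```

```text
[[ 483.69699243 -152.17677751   40.        ]
 [ 458.30129655 -180.2608031    40.        ]
 [ 566.2384147  -280.04686488   40.        ]
 [ 593.14289515 -250.30248138   40.        ]] [ 525.34489971 -215.69673172   40.        ] 146.99017377495164 37.863621895890915 -42.315631228593375
tool dx,dy -0.9620573465906983 -0.3254798852275454
[ 521.37067441 -211.57345175   39.3941501 ]
```

>>> {"api": "send_rows", "payload": {
  "steps": [
    [[-0.46, -0.17, 0, 0, 1], [-0.46, -0.16, 0, 0, 1], [0, 0, 1, 0, 1], [0, 0, 1, 0, 1], [0, 0, 1, 0, 1]]
  ]
}}

```text
time_s: 2.65
ee_pos: [524.7, -215.0, 92.9]
ee_rot: [180.0, 0.1, 138.2]
force: [0.1, 0.0, -1.1]
gripper_width: 91.1
gripper_force: 0.0
```

>>> {"api": "send_rows", "payload": {
  "steps": [
    [[0, 0, 1, 0, 1], [0, 0, 0.5, 0, 1], [0, 0, 0.3, 0, 1], [0, 0, 0.2, 0, 1], [0, 0, 0, 0, 1]]
  ]
}}

```text
time_s: 3.07
ee_pos: [523.3, -214.1, 12.1]
ee_rot: [-179.9, -0.2, 138.2]
force: [-0.5, 0.2, 0.1]
gripper_width: 91.0
gripper_force: 0.0
```

Run:
```python
from h import *
f=grab('wrist','w2');s=env.state();print(s['ee_pos'],s['ee_rot'],s['force'])
```

```text
[ 524.24613842 -214.49992711   13.45135038] [-1.79982176e+02 -6.81889966e-02  1.38180592e+02] [-0.24924601 -0.4130103   1.18845151]
```

View pics/w2.png

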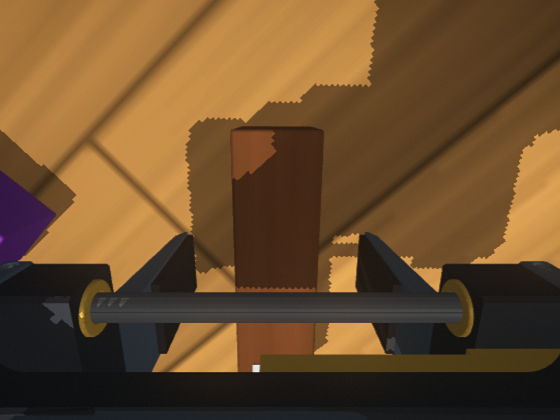

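The rail (columns 233 to 323) sits between the open fingers (pads at about 195 and 360) and is centred. I'll close the gripper and lift.

>>> {"api": "send_rows", "payload": {
  "steps": [
    [[0, 0, 0, 0, 0], [0, 0, 0, 0, 0], [0, 0, 0, 0, 0], [0, 0, 0, 0, 0], [0, 0, 0, 0, 0]]
  ],
  "squeeze": 50
}}

```text
time_s: 3.53
ee_pos: [524.8, -214.7, 14.6]
ee_rot: [180.0, 0.1, 138.1]
force: [-0.1, 1.2, -0.8]
gripper_width: 60.8
gripper_force: 0.0
```

>>> {"api": "send_rows", "payload": {
  "steps": [
    [[0, 0, 0, 0, 0], [0, 0, 0, 0, 0], [0, 0, 0, 0, 0], [0, 0, 0, 0, 0], [0, 0, 0, 0, 0]]
  ]
}}

```text
time_s: 3.95
ee_pos: [524.4, -214.6, 14.0]
ee_rot: [180.0, -0.0, 138.1]
force: [-0.9, -0.4, 0.7]
gripper_width: 39.4
gripper_force: 50.0
```

>>> {"api": "send_rows", "payload": {
  "steps": [
    [[0, 0, -0.3, 0, 0], [0, 0, -0.7, 0, 0], [0, 0, -0.8, 0, 0], [0, 0, -0.8, 0, 0], [0, 0, -0.5, 0, 0]]
  ]
}}

```text
time_s: 4.37
ee_pos: [525.4, -215.0, 140.8]
ee_rot: [179.9, 0.2, 138.1]
force: [0.9, -0.7, -1.3]
gripper_width: 40.0
gripper_force: 50.0
```

>>> {"api": "send_rows", "payload": {
  "steps": [
    [[0.3, 0.3, 0, 0, 0], [0.5, 0.5, 0, -0.4, 0], [0, 0, 0, -0.7, 0], [0, 0, 0, -0.7, 0], [0, 0, 0, -0.7, 0]]
  ]
}}

```text
time_s: 4.78
ee_pos: [521.6, -168.8, 137.6]
ee_rot: [-180.0, -0.0, 155.6]
force: [0.2, 0.5, -0.9]
gripper_width: 39.5
gripper_force: 50.0
```

>>> {"api": "send_rows", "payload": {
  "steps": [
    [[0, 0, 0, -0.8, 0], [0, 0, 0, -0.8, 0], [0, 0, 0, -0.8, 0], [0, 0, 0, -0.8, 0], [0, 0, 0, -0.8, 0]]
  ]
}}

```text
time_s: 5.2
ee_pos: [521.6, -169.3, 137.4]
ee_rot: [180.0, -0.1, -176.9]
force: [0.8, -0.2, -1.2]
gripper_width: 39.4
gripper_force: 50.0
```

Run:
```python
from h import *
s=env.state();print(s['ee_pos'],s['ee_rot'],s['force'],s['qpos'],s['gripper_width'])
p=s['ee_pos'];y=np.radians(s['ee_rot'][2]);d=np.array([486.6,194.7])-p[:2]
print((d[0]*np.cos(y)+d[1]*np.sin(y))/40,(d[0]*np.sin(y)-d[1]*np.cos(y))/40)
```

```text
[ 521.57096805 -169.25599408  137.44354477] [ 1.79967651e+02 -5.86755875e-02 -1.76906885e+02] [ 0.75952893 -0.19346671 -1.18627451] [-1.91852759e+01  1.94252093e+01  9.97539734e+01  8.80160811e-03
  6.08873769e+01 -1.12282661e+02] 39.363582955156495
0.3820345669546409 9.13281903275102
```

>>> {"api": "send_rows", "payload": {
  "steps": [
    [[0, 0.6, 0, 0, 0], [0.04, 0.95, 0, 0, 0], [0.04, 0.95, 0, 0, 0], [0.04, 0.95, 0, 0, 0], [0.04, 0.95, 0, 0, 0]]
  ]
}}

```text
time_s: 5.62
ee_pos: [506.1, 7.5, 137.6]
ee_rot: [180.0, -0.0, -177.2]
force: [0.6, 1.1, -1.4]
gripper_width: 39.9
gripper_force: 50.0
```

>>> {"api": "send_rows", "payload": {
  "steps": [
    [[0.04, 0.95, 0, 0, 0], [0.04, 0.95, 0, 0, 0], [0.04, 0.95, 0, 0, 0], [0.04, 0.95, 0, 0, 0], [0.04, 0.93, 0, 0, 0]]
  ]
}}

```text
time_s: 6.03
ee_pos: [488.8, 196.4, 137.7]
ee_rot: [-180.0, -0.0, -177.2]
force: [1.7, 0.2, -1.0]
gripper_width: 39.8
gripper_force: 50.0
```

>>> {"api": "send_rows", "payload": {
  "steps": [
    [[0, 0, 0, -0.09, 0], [0, 0, 0, 0, 0]]
  ]
}}

```text
time_s: 6.2
ee_pos: [489.0, 196.2, 137.5]
ee_rot: [-180.0, -0.1, -176.3]
force: [-0.3, -0.2, -0.7]
gripper_width: 39.9
gripper_force: 50.0
```

Run:
```python
from h import *
f=grab('wrist','w3');t=grab('top','t3');s=env.state();print(s['ee_pos'],s['ee_rot'],s['force'])
z=float(s['ee_pos'][2])
def J(x,y,z,o=np.array([546.5,198.6,0]),a=np.radians(3.7)): return o+[x*np.cos(a)-y*np.sin(a),x*np.sin(a)+y*np.cos(a),z]
for q in [(-150,31,26),(-150,23,26),(-150,-23,26),(-150,-31,26),(-150,68,18),(-150,-68,18)]: print(q,proj(f,J(*q)))
```

```text
[489.25924994 194.000508   137.54862456] [-1.79951700e+02 -5.75880583e-02 -1.76550349e+02] [ 0.04419843 -0.84792984 -1.76078404]
(-150, 31, 26) [313.92079523  97.65161085]
(-150, 23, 26) [304.03381465  97.64980623]
(-150, -23, 26) [247.18741189  97.63943037]
(-150, -31, 26) [237.30173058  97.637626  ]
(-150, 68, 18) [357.30750806  98.1079722 ]
(-150, -68, 18) [193.93742176  98.07808103]
```

View pics/w3.png

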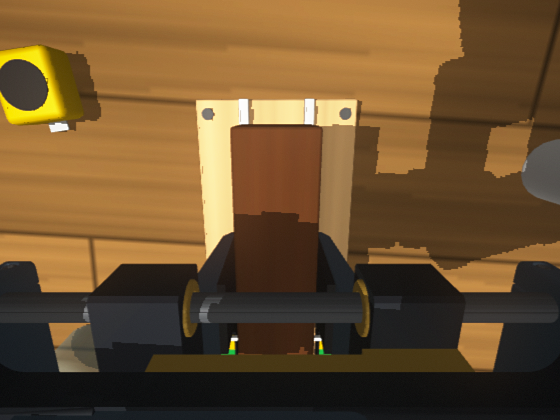

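Run:
```python
import cv2
im=cv2.imread('pics/w3.png')
cv2.imwrite('pics/w3c.png',cv2.resize(im[90:230,185:370],None,fx=4,fy=4,interpolation=cv2.INTER_CUBIC))
```

```text
(no output)
```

View pics/w3c.png

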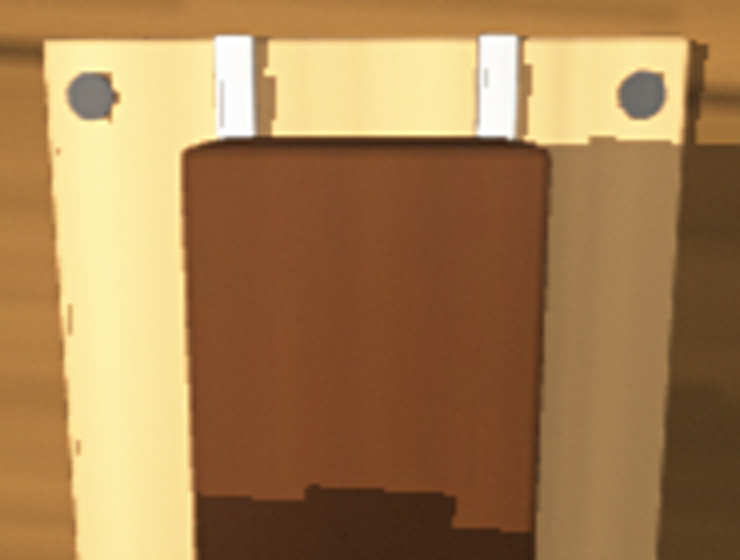

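In the crop the bed's rear corners are at (45,40) and (688,40), the lip centres at (236,36) and (498,36), the rail's rear top corners at (184,152) and (549,152), and the rail's side edges lower down at (195,495) and (535,495).

Run:
```python
from h import *
f=load('w3');s=env.state()
P=lambda u,v,z:pt(f,185+(u+.5)/4-.5,90+(v+.5)/4-.5,z)
b=[P(45,40,18),P(688,40,18)];l=[P(236,36,26),P(498,36,26)]
for a in (b,l): print(a,(a[0]+a[1])/2,np.linalg.norm(a[0]-a[1]))
bl=[P(45,40,18),P(76,500,18)];br=[P(688,40,18),P(668,500,18)]
for a in (bl,br): d=a[1]-a[0];print('edge yaw',np.degrees(np.arctan2(d[1],d[0])))
print('depth rail top',pt(f,277,160))
z=163.5
r=[P(184,152,z),P(549,152,z)];m=[P(195,495,z),P(535,495,z)]
c=(r[0]+r[1])/2;d=(m[0]+m[1])/2-c
print('rail',r,c,np.linalg.norm(r[0]-r[1]),np.degrees(np.arctan2(d[1],d[0])))
t=load('t3')
print(s['ee_pos'],s['ee_rot'])
im=t['pixels'][:,:,::-1][140:265,160:250]
a=cv2.resize(im,None,fx=4.7,fy=4.7,interpolation=cv2.INTER_CUBIC);cv2.imwrite('pics/t3c.png',a)
```

```text
[array([402.32096131, 122.66775787,  18.        ]), array([393.65122369, 256.37164013,  18.        ])] [397.9860925 189.519699   18.       ] 133.98467256140805
[array([399.23913476, 163.11953156,  26.        ]), array([395.8068496 , 216.05279332,  26.        ])] [397.52299218 189.58616244  26.        ] 53.04442272827422
edge yaw 3.877803402453846
edge yaw 5.042620388193435
depth rail top [428.53905907 191.67043262 163.60982804]
rail [array([416.14330034, 171.11057999, 163.5       ]), array([413.63407545, 209.78914988, 163.5       ])] [414.88868789 190.44986493 163.5       ] 38.75987588636714 3.4800524004614184
[489.25924994 194.000508   137.54862456] [-1.79951700e+02 -5.75880583e-02 -1.76550349e+02]
```

Rail and channel agree to about 0.2 mm laterally and 0.25° in yaw. The front of the rail is about 43 mm short of the stop. I'll descend to just above the lips and check again.

>>> {"api": "send_rows", "payload": {
  "steps": [
    [[0, 0, 0.6, -0.03, 0], [0, 0, 0.8, 0, 0], [0, 0, 0.6, 0, 0], [0, 0, 0.25, 0, 0], [0, 0, 0, 0, 0]]
  ]
}}

```text
time_s: 6.72
ee_pos: [488.1, 192.6, 45.8]
ee_rot: [-179.9, -0.3, -176.5]
force: [-0.5, 0.5, -1.4]
gripper_width: 39.8
gripper_force: 50.0
```

Run:
```python
from h import *
f=grab('wrist','w4');s=env.state();print(s['ee_pos'],s['ee_rot'],s['force'])
im=f['pixels'][:,:,::-1][40:240,140:420]
cv2.imwrite('pics/w4c.png',cv2.resize(im,None,fx=2.8,fy=2.8,interpolation=cv2.INTER_CUBIC))
```

```text
[489.44454099 193.38965527  47.44359946] [-1.79962992e+02 -1.12490824e-01 -1.76457100e+02] [ 0.72554709  0.14303884 -1.29379195]
```

View pics/w4c.png

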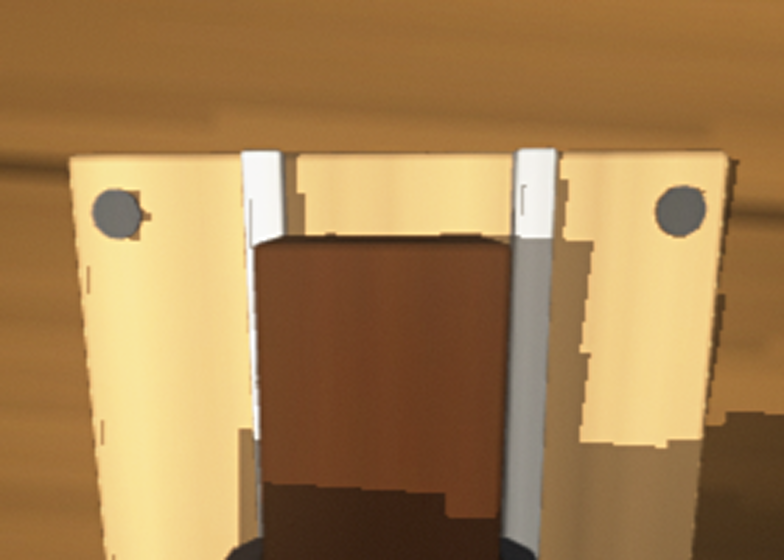

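Run:
```python
from h import *
f=load('w4')
P=lambda u,v,z:pt(f,140+(u+.5)/2.8-.5,40+(v+.5)/2.8-.5,z)
a=np.radians(3.7);n=np.array([-np.sin(a),np.cos(a),0]);x=np.array([np.cos(a),np.sin(a),0])
z=47.4-14+40
def m(p,q,zz):
    A,B=P(*p,zz),P(*q,zz);c=(A+B)/2;print(c.round(1),'w',np.linalg.norm(A-B).round(1),'lat',(c@n).round(2),'long',(c@x).round(1),'yaw',np.degrees(np.arctan2(-(B-A)[0],(B-A)[1])).round(2))
m((70,156),(728,153),18);m((262,152),(536,150),26)
m((255,244),(510,244),z);m((263,485),(500,485),z)
print(pt(f,277,150), (f['cam_to_world'][:3,:3]).round(4))
```

```text
[397.7 189.5  18. ] w 133.6 lat 163.39 long 409.1 yaw 3.79
[397.5 189.4  26. ] w 53.4 lat 163.3 long 408.9 yaw 3.94
[413.7 187.2  73.4] w 38.3 lat 160.06 long 424.9 yaw 3.55
[451.4 189.4  73.4] w 38.3 lat 159.82 long 462.7 yaw 3.58
[423.49135354 188.07943836  71.78510147] [[-0.0619  0.9589  0.2768]
 [ 0.9981  0.06    0.0155]
 [-0.0017  0.2772 -0.9608]]
```

The rail has settled about 3.3 mm to the right (-y) of the channel axis. I'll correct that before lowering.

>>> {"api": "send_rows", "payload": {
  "steps": [
    [[0, 0.08, 0, -0.03, 0], [0, 0, 0, 0, 0], [0, 0, 0, 0, 0], [0, 0, 0, 0, 0]]
  ]
}}

```text
time_s: 7.1
ee_pos: [490.1, 198.1, 49.1]
ee_rot: [180.0, 0.1, -176.1]
force: [0.1, 0.5, -1.1]
gripper_width: 39.7
gripper_force: 50.0
```

```bash
cat > m.py <<'E'
from h import *
import sys
# lateral of rail vs. channel by colour edges, in the wrist view
f=grab('wrist','w5');s=env.state();print(s['ee_pos'],s['ee_rot'],s['force'])
f2=load('w4')
px=f['pixels'].astype(int);
a=np.radians(3.7);n=np.array([-np.sin(a),np.cos(a),0]);x=np.array([np.cos(a),np.sin(a),0])
zt=s['ee_pos'][2]-14+40
for v in (150,175,200):
    r=px[v];dark=(r.sum(1)<330)&(r[:,0]>1.35*r[:,2])&(r[:,0]>25)
    i=[k for k in range(200,350) if dark[k]]
    # run containing 277
    l=277
    while dark[l-1]: l-=1
    h=277
    while dark[h+1]: h+=1
    A,B=pt(f,l-.5,v,zt),pt(f,h+.5,v,zt);c=(A+B)/2
    print(v,l,h,'w',np.linalg.norm(B-A).round(1),'lat',(c@n).round(2),'(want 163.3)')
cv2.imwrite('pics/w5.png',f['pixels'][:,:,::-1])
E
python3 m.py
```

```text
[489.93647603 198.0784114   48.87375664] [ 1.79967333e+02  1.01090326e-01 -1.76139028e+02] [-0.08952473 -0.27927645 -0.86345764]
150 231 321 w 39.4 lat 164.85 (want 163.3)
175 232 320 w 39.4 lat 164.89 (want 163.3)
200 233 319 w 39.3 lat 164.93 (want 163.3)
```

>>> {"api": "send_rows", "payload": {
  "steps": [
    [[0, 0, 0, 0, 0], [0, 0, 0, 0, 0], [0, 0, 0, 0, 0]]
  ]
}}

```text
time_s: 7.4
ee_pos: [489.4, 197.9, 48.1]
ee_rot: [180.0, 0.0, -176.1]
force: [-0.4, 0.0, -0.8]
gripper_width: 39.9
gripper_force: 50.0
```

```bash
python3 m.py
python3 - <<'E'
from h import *
for i in range(6):
    f=env.grab_frame('top');s=env.state();print(s['time_s'],s['ee_pos'].round(2),s['ee_rot'].round(2),s['qpos'].round(3))
E
```

```text
[489.40995806 197.8273408   47.99488788] [ 1.79994774e+02  2.66482596e-03 -1.76148792e+02] [-0.6935556  -0.78781527 -1.59515185]
150 231 321 w 39.4 lat 164.65 (want 163.3)
175 232 320 w 39.4 lat 164.69 (want 163.3)
200 233 319 w 39.3 lat 164.73 (want 163.3)
7.5 [489.41 197.85  47.94] [ 180.     -0.   -176.15] [ 2.07600e+01  2.35330e+01  1.08766e+02  7.00000e-03  4.77010e+01
 -7.30980e+01]
7.55 [489.4  197.83  47.92] [ 1.8000e+02 -1.0000e-02 -1.7615e+02] [ 2.07590e+01  2.35350e+01  1.08766e+02  7.00000e-03  4.77030e+01
 -7.30970e+01]
7.6 [489.42 197.8   47.89] [ 180.     -0.   -176.15] [ 2.07560e+01  2.35370e+01  1.08768e+02  5.00000e-03  4.76980e+01
 -7.30970e+01]
7.65 [489.42 197.82  47.9 ] [ 180.     -0.   -176.15] [ 2.07570e+01  2.35370e+01  1.08766e+02  6.00000e-03  4.77010e+01
 -7.30980e+01]
7.7 [489.43 197.83  47.91] [ 180.     -0.   -176.15] [ 2.07580e+01  2.35370e+01  1.08765e+02  7.00000e-03  4.77000e+01
 -7.30980e+01]
7.75 [489.45 197.83  47.93] [ 180.      0.   -176.15] [ 2.07570e+01  2.35350e+01  1.08765e+02  5.00000e-03  4.76990e+01
 -7.30980e+01]
```

>>> {"api": "send_rows", "payload": {
  "steps": [
    [[0, -0.035, 0, 0, 0], [0, 0, 0, 0, 0], [0, 0, 0, 0, 0]]
  ]
}}

```text
time_s: 8.0
ee_pos: [489.5, 196.3, 47.9]
ee_rot: [180.0, -0.0, -176.2]
force: [-0.6, 0.3, -1.6]
gripper_width: 40.1
gripper_force: 50.0
```

```bash
python3 m.py
```

```text
[489.53091467 196.37007402  47.91469411] [ 1.79994665e+02 -1.08088388e-03 -1.76156919e+02] [ 0.38613255 -0.53400456 -0.62952243]
150 231 321 w 39.4 lat 163.13 (want 163.3)
175 232 320 w 39.3 lat 163.16 (want 163.3)
200 233 319 w 39.3 lat 163.2 (want 163.3)
```

Centred to within 0.2 mm. I'll lower it slowly while watching the vertical force.

>>> {"api": "send_rows", "payload": {
  "steps": [
    [[0, 0, 0.1, 0, 0], [0, 0, 0.1, 0, 0], [0, 0, 0.05, 0, 0], [0, 0, 0, 0, 0], [0, 0, 0, 0, 0]]
  ]
}}

```text
time_s: 8.47
ee_pos: [489.4, 196.4, 37.6]
ee_rot: [-180.0, -0.0, -176.1]
force: [0.9, -0.4, -1.6]
gripper_width: 40.1
gripper_force: 50.0
```

>>> {"api": "send_rows", "payload": {
  "steps": [
    [[0, 0, 0.05, 0, 0], [0, 0, 0.03, 0, 0], [0, 0, 0, 0, 0], [0, 0, 0, 0, 0]]
  ]
}}

```text
time_s: 8.8
ee_pos: [489.5, 196.4, 34.7]
ee_rot: [180.0, -0.0, -176.1]
force: [0.1, 0.3, -1.7]
gripper_width: 39.6
gripper_force: 50.0
```

>>> {"api": "send_rows", "payload": {
  "steps": [
    [[0, 0, 0.04, 0, 0], [0, 0, 0, 0, 0], [0, 0, 0, 0, 0]]
  ]
}}

```text
time_s: 9.05
ee_pos: [489.5, 196.4, 33.1]
ee_rot: [180.0, -0.0, -176.1]
force: [-0.6, -0.5, -0.9]
gripper_width: 39.6
gripper_force: 50.0
```

>>> {"api": "send_rows", "payload": {
  "steps": [
    [[0, 0, 0.03, 0, 0], [0, 0, 0, 0, 0], [0, 0, 0, 0, 0]]
  ]
}}

```text
time_s: 9.3
ee_pos: [489.6, 196.5, 32.0]
ee_rot: [180.0, 0.0, -176.1]
force: [-0.1, 1.1, -0.8]
gripper_width: 40.0
gripper_force: 50.0
```

>>> {"api": "send_rows", "payload": {
  "steps": [
    [[0, 0, 0.02, 0, 0], [0, 0, 0, 0, 0], [0, 0, 0, 0, 0]]
  ]
}}

```text
time_s: 9.55
ee_pos: [489.6, 196.5, 32.0]
ee_rot: [180.0, 0.0, -176.1]
force: [-1.0, -0.6, 5.2]
gripper_width: 40.2
gripper_force: 50.0
```

>>> {"api": "send_rows", "payload": {
  "steps": [
    [[0, 0, 0.02, 0, 0], [0, 0, 0, 0, 0], [0, 0, 0, 0, 0]]
  ]
}}

```text
time_s: 9.8
ee_pos: [489.7, 196.5, 32.0]
ee_rot: [180.0, 0.0, -176.1]
force: [-1.7, -2.0, 11.6]
gripper_width: 39.7
gripper_force: 50.0
```

It contacted the floor at TCP z 32.0, as predicted, so the rail is flat in the channel. I'll ease the down force, check the picture, then slide.

>>> {"api": "send_rows", "payload": {
  "steps": [
    [[0, 0, -0.025, 0, 0], [0, 0, 0, 0, 0], [0, 0, 0, 0, 0]]
  ]
}}

```text
time_s: 10.05
ee_pos: [489.7, 196.5, 32.0]
ee_rot: [180.0, 0.0, -176.2]
force: [-1.3, 0.0, 7.6]
gripper_width: 39.7
gripper_force: 50.0
```

```bash
python3 m.py
python3 - <<'E'
from h import *
t=grab('top','t5');s=grab('scene','s5')
J=lambda x,y,z:np.array([546.5-.0645*y+.998*x,198.6+.998*y+.0645*x,z])
for n,f in (('top',t),('scene',s)): print(n,[proj(f,J(*q)).round(1).tolist() for q in [(60,0,40),(65,52,39),(65,-52,39)]])
a=cv2.resize(t['pixels'][145:220,165:240,::-1],None,fx=5.3,fy=5.3,interpolation=cv2.INTER_CUBIC)
b=cv2.resize(s['pixels'][190:265,305:380,::-1],None,fx=5.3,fy=5.3,interpolation=cv2.INTER_CUBIC)
cv2.imwrite('pics/c5.png',np.hstack([a,b]))
E
```

```text
[489.77448398 196.51446282  31.95801619] [ 1.79986662e+02  3.44842807e-02 -1.76149130e+02] [-0.97153849 -1.30858009  6.46057086]
150 231 321 w 39.4 lat 163.28 (want 163.3)
175 232 320 w 39.3 lat 163.31 (want 163.3)
200 233 319 w 39.3 lat 163.35 (want 163.3)
top [[199.9, 185.5], [182.2, 184.9], [217.5, 183.0]]
scene [[344.2, 223.9], [361.8, 223.8], [327.3, 227.0]]
```

View pics/c5.png

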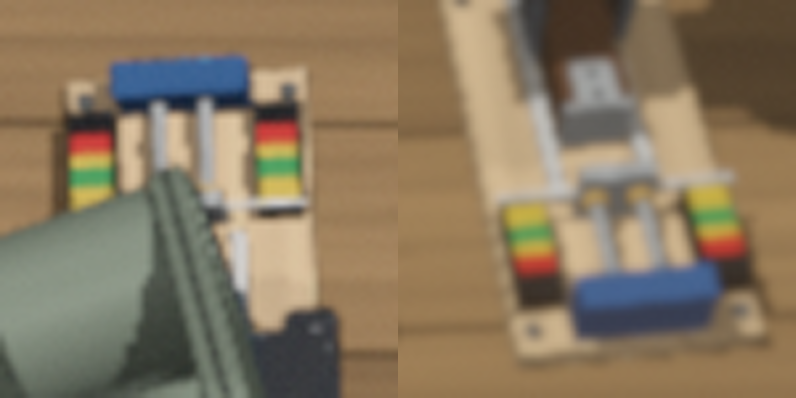

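The rail lies between the lips with its steel end well clear of the free stop, and the pointers are at the zero end on both scales. I'll slide it along.

>>> {"api": "send_rows", "payload": {
  "steps": [
    [[-0.1, 0, 0, 0, 0], [-0.2, 0, 0, 0, 0], [-0.2, 0, 0, 0, 0], [-0.2, 0, 0, 0, 0], [-0.1, 0, 0, 0, 0]]
  ]
}}

```text
time_s: 10.62
ee_pos: [521.1, 198.6, 31.9]
ee_rot: [180.0, -0.1, -176.2]
force: [-6.5, -1.0, 10.9]
gripper_width: 39.7
gripper_force: 50.0
```

>>> {"api": "send_rows", "payload": {
  "steps": [
    [[-0.1, 0, 0, 0, 0], [-0.1, 0, 0, 0, 0], [0, 0, 0, 0, 0], [0, 0, 0, 0, 0]]
  ]
}}

```text
time_s: 10.95
ee_pos: [529.5, 199.3, 31.9]
ee_rot: [180.0, 0.0, -176.2]
force: [-1.4, -0.3, 6.2]
gripper_width: 39.6
gripper_force: 50.0
```

>>> {"api": "send_rows", "payload": {
  "steps": [
    [[-0.1, 0, 0, 0, 0], [-0.1, 0, 0, 0, 0], [0, 0, 0, 0, 0], [0, 0, 0, 0, 0]]
  ]
}}

```text
time_s: 11.28
ee_pos: [535.6, 199.5, 32.0]
ee_rot: [-180.0, -0.2, -176.2]
force: [-6.8, -0.5, 9.5]
gripper_width: 39.7
gripper_force: 50.0
```

>>> {"api": "send_rows", "payload": {
  "steps": [
    [[-0.1, 0, 0, 0, 0], [-0.1, 0, 0, 0, 0], [-0.1, 0, 0, 0, 0], [0, 0, 0, 0, 0], [0, 0, 0, 0, 0]]
  ]
}}

```text
time_s: 11.7
ee_pos: [543.5, 199.9, 31.9]
ee_rot: [-180.0, -0.7, -176.2]
force: [-15.0, 0.3, 16.0]
gripper_width: 40.0
gripper_force: 50.0
```

```bash
cat > sc.py <<'E'
from h import *
import sys
st=env.state();print(st['ee_pos'],st['ee_rot'],st['force'],st['gripper_width'])
s=grab('scene','s6')
J=lambda x,y,z:np.array([546.5-.0645*y+.998*x,198.6+.998*y+.0645*x,z])
for c in (52,-52):
    print('side',c)
    for o in (c-8,c,c+8):   # brightness profile along the scale, per 1 mm
        q=np.array([proj(s,J(65+t,o,40)) for t in range(-6,62)],np.float32).reshape(1,-1,2)
        v=cv2.remap(s['pixels'],q,None,cv2.INTER_LINEAR)[0].astype(int)
        w=v.min(1);k=np.argsort(w)[-4:]-6;print(o,'white at',sorted(k.tolist()),w.max(),
          'green',[t-6 for t in range(68) if v[t,1]>1.35*v[t,0]],'red',[t-6 for t in range(68) if v[t,0]>2.2*v[t,1]][:20:6])
cv2.imwrite('pics/'+sys.argv[1],cv2.resize(s['pixels'][190:265,305:380,::-1],None,fx=7,fy=7,interpolation=cv2.INTER_CUBIC))
E
python3 sc.py c6.png
```

```text
[543.46372784 199.93223266  31.85948654] [-179.95136001   -0.70220249 -176.18735684] [-14.97172099   0.31101655  15.98786645] 39.99289396779196
side 52
44 white at [9, 10, 11, 12] 151 green [22, 23, 24, 25, 26] red [42, 48]
52 white at [10, 11, 12, 13] 143 green [20, 21, 22, 23, 24, 25, 26, 27] red [42, 48]
60 white at [10, 11, 12, 13] 137 green [21, 22, 23, 24, 25, 26] red [41, 47]
side -52
-60 white at [-6, -5, -4, -3] 145 green [24, 25, 26] red [43, 49]
-52 white at [9, 10, 11, 12] 152 green [22, 23, 24, 25, 26] red [42, 48]
-44 white at [10, 11, 12, 13] 144 green [21, 22, 23, 24, 25, 26] red [43, 49]
```

The pointers read about 10 mm (the green band's measured middle gives the offset). Vertical load has grown to 16 N, so I'll ease up about 1 mm while pushing on.

>>> {"api": "send_rows", "payload": {
  "steps": [
    [[0, 0, -0.03, 0, 0], [-0.1, 0, 0, 0, 0], [-0.1, 0, 0, 0, 0], [0, 0, 0, 0, 0], [0, 0, 0, 0, 0]]
  ]
}}

```text
time_s: 12.17
ee_pos: [551.0, 200.4, 31.9]
ee_rot: [-179.9, -0.8, -176.2]
force: [-14.8, 0.3, 9.9]
gripper_width: 40.1
gripper_force: 50.0
```

```bash
python3 sc.py c7.png
```

```text
[550.97491125 200.4089126   31.86690831] [-179.93575469   -0.77856742 -176.18020983] [-14.8235056    0.33540071   9.86693107] 40.129292959778745
side 52
44 white at [17, 18, 19, 20] 143 green [] red [42, 48]
52 white at [17, 18, 19, 20] 147 green [] red [42, 48]
60 white at [17, 18, 19, 20] 137 green [] red [41, 47]
side -52
-60 white at [-6, -5, -4, -3] 146 green [] red [43, 49]
-52 white at [17, 18, 19, 20] 145 green [] red [42, 48]
-44 white at [17, 18, 19, 20] 148 green [] red [43, 49]
```

The pointers are at about 17 mm, just in the green. One more 5 mm step will bring them to the middle, then I'll check that the rail is still flat.

>>> {"api": "send_rows", "payload": {
  "steps": [
    [[-0.07, 0, 0, 0, 0], [-0.06, 0, 0, 0, 0], [0, 0, 0, 0, 0], [0, 0, 0, 0, 0], [0, 0, 0, 0, 0]]
  ]
}}

```text
time_s: 12.63
ee_pos: [554.0, 200.6, 31.8]
ee_rot: [-179.9, -1.0, -176.2]
force: [-17.9, 0.1, 13.1]
gripper_width: 40.0
gripper_force: 50.0
```

```bash
python3 sc.py c8.png
python3 - <<'E'
from h import *
f=grab('wrist','w8')
def tilt(f):
    P=np.array([pt(f,u,v) for v in range(140,225,6) for u in range(245,310,8)])
    A=np.c_[P[:,:2]-P[:,:2].mean(0),np.ones(len(P))];c=np.linalg.lstsq(A,P[:,2],rcond=None)[0]
    print('slopes deg',np.degrees(c[:2]).round(2),'z',c[2].round(2),'x range',P[:,0].min().round(),P[:,0].max().round())
tilt(load('w5'));tilt(f)
E
```

```text
[553.9595227  200.62274941  31.81723798] [-179.91925614   -1.03581852 -176.18820638] [-17.92747665   0.07517745  13.05544923] 40.017780338796626
side 52
44 white at [20, 21, 22, 23] 156 green [] red [42, 48]
52 white at [20, 21, 22, 23] 141 green [] red [42, 48]
60 white at [20, 21, 22, 23] 139 green [] red [41, 47]
side -52
-60 white at [-6, -5, -4, 21] 145 green [] red [43, 49]
-52 white at [20, 21, 22, 23] 158 green [] red [42, 48]
-44 white at [20, 21, 22, 23] 143 green [] red [43, 49]
slopes deg [0.04 0.04] z 57.61 x range 420.0 460.0
slopes deg [ 0.19 -0.12] z 57.62 x range 485.0 525.0
```

View pics/c8.png

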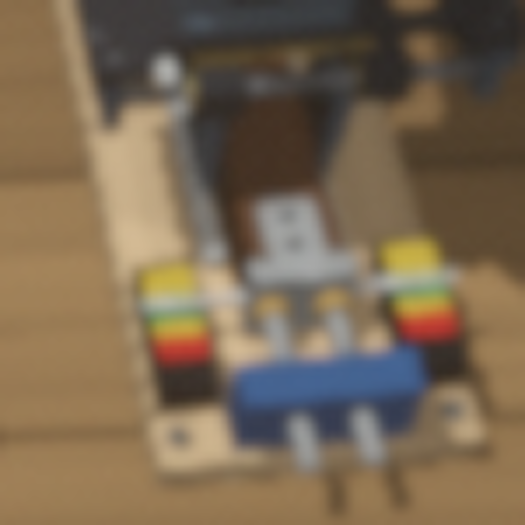

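The rail is flat (0.2°) and the pointers are in the green at about 20 mm. A final nudge should bring them to the middle, followed by a settling check.

>>> {"api": "send_rows", "payload": {
  "steps": [
    [[-0.03, 0, -0.02, 0, 0], [-0.03, 0, 0, 0, 0], [0, 0, 0, 0, 0], [0, 0, 0, 0, 0], [0, 0, 0, 0, 0]]
  ]
}}

```text
time_s: 13.15
ee_pos: [556.0, 200.7, 31.9]
ee_rot: [-179.9, -1.1, -176.2]
force: [-19.4, 1.0, 9.0]
gripper_width: 39.5
gripper_force: 50.0
```

>>> {"api": "send_rows", "payload": {
  "steps": [
    [[0, 0, 0, 0, 0], [0, 0, 0, 0, 0], [0, 0, 0, 0, 0], [0, 0, 0, 0, 0], [0, 0, 0, 0, 0]]
  ]
}}

```text
time_s: 13.57
ee_pos: [556.0, 200.7, 31.8]
ee_rot: [-179.9, -1.1, -176.2]
force: [-19.4, -0.4, 9.8]
gripper_width: 40.0
gripper_force: 50.0
```

```bash
python3 sc.py c9.png
```

```text
[555.96877027 200.72076841  31.84967448] [-179.90961412   -1.09564005 -176.18711653] [-19.39822948  -0.38920728   9.83176447] 39.990872430775966
side 52
44 white at [22, 23, 24, 25] 139 green [] red [42, 48]
52 white at [22, 23, 24, 25] 149 green [] red [42, 48]
60 white at [22, 23, 24, 25] 157 green [] red [41, 47]
side -52
-60 white at [-6, -5, -4, 25] 146 green [] red [43, 49]
-52 white at [22, 23, 24, 25] 144 green [] red [42, 48]
-44 white at [22, 23, 24, 25] 148 green [] red [42, 48]
```

```bash
python3 -c "
from h import *
print(env.job_done())"
```

```text
the job is handed in; nothing more can be done
None
```

The job is handed in: the rail lies flat in the channel and is still held, pushing the stop back about 22 mm, so both white pointers stand near the middle of the green and never reached the red.

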